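Close the bridge drilling jig and hold it for the drill

ROBOT

A 6-joint arm with a two-finger parallel gripper is mounted at the origin on a cart in front of the work surface, level with it; the furniture and walls round the work are solid. World frame = base frame: x ahead of the robot, y to its left, z up, the work surface at z = 0. Lengths are in m, angles in degrees, forces in N, time in s.
With the tool pointing down it reaches from about 0.4 to 0.825 m from the base axis. Payload 7 kg.
Tool frame: the origin (TCP) lies at the very end of the fingers, on their centre line; the grasp point (between the pads) lies tcp_to_grasp behind it (tcp_to_grasp is the distance from the TCP to the grasp point, in m); x points along the fingers, y is the direction in which the jaws open and shut, and the axes are right-handed (so a half turn about x gives the same grasp; the last joint's range is limited). The gripper opens to 88 mm and grips with 3 to 60 N. Pads are 19 mm wide; open, the fingers measure 130 mm over their backs; the gripper's body (78 mm by 193 mm) begins 47 mm behind the grasp point.
Start: joints at [-57.92, 20.546, 0.682, 0, -70.136, -16.507], TCP at [0.181, -0.65, 0.227] pointing down, gripper open.
Joint ranges: [-176.03, 176.03], [-82.01, 121.73], [-58.28, 71.71], [-173.87, 95.51], [-174.79, -0.11], [-173.66, 173.66]. Speed limits (degrees/s): [136.94, 136.94, 172.46, 180, 180, 180].

INTERFACE

Orientations are given as [roll, pitch, yaw] about the fixed x, y, z axes, in that order (R = Rz(yaw) Ry(pitch) Rx(roll)).
In Python, from plant import * gives the robot as it stands. The module is installed in compiled form; this text tells all that it offers.
- The arm moves only by the shell command python3 -m pendant 'ROWS'. ROWS is JSON, a list of rows, each an object with "claw": the finger opening in mm, from 0 to 87.6; "linear": the shift along the tool's x, y, z in mm, a list of three; "twist": the turn about the tool's x in rad. In form: [{"claw": claw, "linear": [tx, ty, tz], "twist": twist}, ...]. A call has exactly 10 rows; each row shifts and turns the commanded pose from where the row before left it, along the tool's axes as they then stand; what a row does not reach is not made up. A row lasts 1/12 s, in which the tool goes at most 41.7 mm and 7.16 degrees, less where a joint would pass 70% of its speed; a pose out of reach is approached as far as the arm can. A call with a gripper value outside its range is refused whole. The fingers move at their own pace and stop on an object; the grip force is fixed at half the most. Time passes only in rows, so rows that do not move let the fingers close, or fill a call up. It gives the time, the measured TCP pose, the force and the opening at its end, in the units of the state.
- get_obs(): the state, without advancing time (a new reading comes with each control period).
- snapshot(name): name is "scene" or "top" or "wrist"; returns (picture, depth): 420x560x3 uint8, red, green, blue; 420x560 float32, m along the optical axis (not along the pixel's ray), 0 where there is no reading.
- camera_params(name): a dict with "fx", "fy", "cx", "cy" (pixels), "rvec" (rotation vector, rad) and "tvec" (3), from world to camera coordinates, as OpenCV has them. Camera axes: x right, y down, z forward; pixel columns grow to the right and rows downward; lengths in m; the calibration is good to about 2 mm. A picture is of the moment at which its call begins: read the wrist's pose just before it. camera_params takes no time and is no camera call; for the wrist camera it gives the pose at the moment of the call.
- close_job(): hands the job in, once; it reports no verdict.
Trained networks look in the newest picture that a camera, given by its name, has taken for a name from the list of things; names that differ only in an ending like _2 or _b are one class to them, and where a whole thing is asked for, a point or a joint stands for the part that bears it (a point fixed in the world has none). Each returns a list of dicts, best first, with "confidence" (0 to 1); they miss things now and then, are a little off and sometimes report something else, mostly with a low value. They report only what shows in the picture. A call takes as long as a camera call. They do not tell look-alikes from the thing itself.
- boxes_of(camera, target): "xy" ([column, row] in pixels, amid what is visible of it).
The state is a dict: "clock": time; "joint_pos": joint angles; "qvel": joint speeds; "tau": joint torques, N m; "tool_pos": TCP position; "orientation": TCP orientation; "force": force on the tool from outside, world axes, zero at the start; "moment": the same for the moment, N m; "opening": finger opening in m.
Only numpy, scipy, OpenCV 4.12 (cv2) and the standard library are available. Lean on these libraries where they do the work, as an engineer would, in place of code of your own. Each camera call takes 0.05 s, during which the arm holds its last target. There are 200 camera calls.

TASK

A rosewood ukulele-bridge blank lies loose in the drilling jig. Push the jig's sliding jaw by its knob until it nips the blank square against the fence, lean on it with about 10 N for a moment and leave it shut; then take the drill plate by its grip, lower it over the two dowels, large hole on large dowel, and press it down flat on the blank with about 15 N. Finish still gripping and pressing the plate, because I drill while you hold it, and leave the other things on the bench where they are.

Things in the scene. Friction and masses are not known exactly. Their poses are not given: they have to be found in the camera images.
- jig: Bed half of the drilling jig, fixed to the bench: plywood board 118 x 160 x 18 mm with aluminium fence and jaw. Origin on the bench under the middle of the blank's final place; x points to the fence, y along the jig's length, z up. The board covers x -84 to +34, y -80 to +80 mm. Two 7 mm high guides flank the jaw's tongue (y = +-18 mm, x -81 to -51 mm).
- fence (a point): Middle of the fence's face, level with the board's top: x = +12 mm of the jig. The fence is 7.5 mm high, 106 mm long, with a short return lip at each end (inner faces at y = +-48 mm).
- large_dowel (a point): Tip of the large upright steel dowel, 14 mm in diameter, tapered at the tip; it rises 34 mm from the board's top at x = 0, y = +64 mm of the jig.
- small_dowel (a point): Tip of the small upright steel dowel, 8 mm in diameter, tapered at the tip; it rises 28 mm from the board's top at x = 0, y = -64 mm of the jig.
- sliding_jaw: Sliding jaw, aluminium. Origin on its knob's axis, level with the board's top; axes as the jig's. Slides along the jig's x only, +x closes; friction about 3 N, stays where left. Its face, 70 mm long, 7.5 mm high, is 34 mm ahead of the origin. Starts at x = -66 to -58 mm of the jig; with the blank nipped it is at x = -46 mm and must stay within 2 mm of that to the end.
- jaw_knob (a point): Middle of the jaw's black round knob, 27.5 mm above the jaw's origin, 45.5 mm above the bench: 21 mm in diameter, from 15 to 40 mm above the board's top, on a 13 mm neck over the 28 mm wide, 7.5 mm high tongue.
- blank: The blank: plain dark rosewood bar 24 x 90 x 10 mm, long axis y, origin under its middle. It lies on the board between jaw and fence, lengthwise between the lips, about 4 to 8 mm short of the fence and up to 3.5 degrees askew. Home: x = 0 of the jig, long side flat on the fence. It stands 2.5 mm proud of fence and jaw.
- drill_plate: Drill plate, the jig's upper half: loose plywood 56 x 160 x 12 mm, long axis y, 0.14 to 0.23 kg, flat on the bench behind the guitar's neck, grip up. Origin under its middle. Two small brass drill bushes at y = +-38 mm. Seated, it lies on the blank, its origin 28 mm above the bench over the jig's origin, axes along the jig's, the same way round (the other way it does not go on).
- plate_grip (a point): Middle of the wooden grip on the drill plate, 28 mm above the plate's origin: 24 mm wide (plate x), 56 mm long (plate y), from 12 to 44 mm above the plate's underside.
- large_hole (a point): Underside mouth of the drill plate's large dowel hole, 15.5 mm in diameter, at plate x = 0, y = +64 mm; it goes on the large dowel.
- small_hole (a point): Underside mouth of the drill plate's small dowel hole, 10 mm in diameter, at plate x = 0, y = -64 mm; it goes on the small dowel.
- pencil: Bystander: flat red carpenter's pencil, 162 mm long, lying on the bench between robot and guitar neck; leave it.
- capo: Bystander: black capo, 40 x 75 x 18 mm, lying at the front edge of the bench; leave it.
- tweezers: Bystander: steel tweezers, 118 mm long, lying at the front edge of the bench; leave them.
- yellow_tape: Bystander: yellow roll of tape, 62 x 75 x 24 mm, lying flat between jig and drill plate; leave it.
- headstock (a point): Tip of the headstock of the guitar that lies on the bench (fixed, an obstacle). Its neck runs from here to the right (-y) over the bench, at x = 0.46 to 0.59 m, with its top 0.11 to 0.15 m above the bench; carry the drill plate round or over it.
Things that resemble listed ones, but are neither listed nor needed, are in the scene too. There is more than one size of the blank; the job needs the larger.

How it is judged (in metres and radians):
On the way, in this order (a step that is already met when the one before it is completed fails the run):
1. the jaw nips the blank square against the fence with more than 4 N (contact force between sliding_jaw and blank above 4 N and x of blank in the frame of jig above -0.002 m and z of blank in the frame of jig below 0.0205 m and angle between the x axis of blank and the x axis of jig, either way round below 0.03 rad), for 0.2 s.
2. the drill plate is down over both dowels, flat on the blank (z of drill_plate in the frame of jig between 0.0262 and 0.0303 m and horizontal distance between drill_plate and jig below 0.003 m and angle between the y axis of drill_plate and the y axis of jig, either way round below 0.04 rad and angle between drill_plate's own z axis and vertical below 0.03 rad), for 0.1 s.
At the end, for the whole second after the job is handed in: The blank is home on the fence (within 2 mm, 1.7 degrees) and the jaw within 2 mm of it; the drill plate is seated over both dowels (within 3 mm, 2.3 degrees, 2 mm in height), is still held by the fingers, and presses on the blank with more than 7 N (it weighs about 2 N) (all of step 2 and x of blank in the frame of jig above -0.002 m and z of blank in the frame of jig below 0.0205 m and angle between the x axis of blank and the x axis of jig, either way round below 0.03 rad and x of sliding_jaw in the frame of jig above -0.048 m and contact force between drill_plate and blank above 7 N and contact force between the fingers and drill_plate above 3 N); the arm keeps its last pose, push and grip.
It fails at once if one of the loose things beside the work is moved by more than 3 cm (distance of any of pencil, capo, tweezers, yellow_tape from where it was at the start of the episode above 0.03 m).
It also fails if it takes over 58 s, if anything falls off the work surface, if the arm or the gripper's body presses on something with over 40 N, if the wrist force passes 120 N, or if a joint passes its speed limit or range.

## Working session

There is one attempt and no reset: what is moved stays moved. The work goes in short steps, Python scripts to look and compute and a shell command to move; the robot and the scene stay as the last step left them, time stands still between calls to the robot, and variables do not carry over. Pictures are saved under pics/ and viewed, about 8 in all and at most 12, crops included, and the job is handed in when it is done.

```bash
mkdir -p pics
cat > h.py <<'E'
from plant import *
import numpy as np, cv2
from scipy.spatial.transform import Rotation as Ro
def cam(n):
    p=camera_params(n); R=cv2.Rodrigues(np.array(p['rvec'],float))[0]; return p,R,np.array(p['tvec'],float).ravel()
def world(n,u,v,d,c=None):
    p,R,t=c or cam(n); X=np.array([(u-p['cx'])/p['fx']*d,(v-p['cy'])/p['fy']*d,d]); return R.T@(X-t)
def onplane(n,u,v,z,c=None):
    p,R,t=c or cam(n); r=R.T@np.array([(u-p['cx'])/p['fx'],(v-p['cy'])/p['fy'],1]); o=-R.T@t; return o+r*(z-o[2])/r[2]
def proj(n,P,c=None):
    p,R,t=c or cam(n); X=R@np.array(P)+t; return p['fx']*X[0]/X[2]+p['cx'],p['fy']*X[1]/X[2]+p['cy']
E
python3 - <<'E'
from h import *
o=get_obs(); print({k:np.round(v,3) for k,v in o.items()})
try:
    import plant; print([x for x in dir(plant) if 'grasp' in x], getattr(plant,'tcp_to_grasp',None))
except Exception as e: print(e)
for n in ['scene','top']:
    im,d=snapshot(n); cv2.imwrite(f'pics/{n}0.png',im[:,:,::-1]); np.save(f'{n}0.npy',d)
    c=cam(n); print(n,np.round(-c[1].T@c[2],3),c[0]['fx'])
    for t in ['jig','fence','large_dowel','small_dowel','jaw_knob','blank','drill_plate','plate_grip','large_hole','small_hole','pencil','capo','tweezers','yellow_tape','headstock']:
        for r in boxes_of(n,t)[:3]:
            u,v=r['xy']; dd=d[int(v),int(u)]; print(n,t,np.round(r['xy'],1),round(r['confidence'],2),np.round(world(n,u,v,dd,c),3) if dd>0 else None)
E
```

```text
{'clock': np.float64(0.0), 'joint_pos': array([-5.7919e+01,  2.0591e+01,  6.3200e-01, -1.9000e-02, -7.0137e+01,
       -1.6506e+01]), 'qvel': array([ 0.008,  0.057,  0.006, -0.05 , -0.019, -0.042]), 'tau': array([-1.0000e-03, -5.8272e+01,  2.9307e+01,  6.9980e+00,  7.0000e-03,
       -0.0000e+00]), 'tool_pos': array([ 0.181, -0.65 ,  0.226]), 'orientation': array([ 96.093,  89.901, 111.662]), 'force': array([ 0.558, -0.724,  0.558]), 'moment': array([0.005, 0.017, 0.032]), 'opening': np.float64(0.088)}
['tcp_to_grasp'] 0.0188
scene [-0.102  0.605  0.539] 402.7405963395662
scene jig [193.1 291.3] 0.93 [0.524 0.422 0.016]
scene fence [192.8 291. ] 0.71 [0.524 0.423 0.017]
scene large_dowel [193.4 293.7] 0.94 [0.518 0.424 0.015]
scene small_dowel [191.1 292.8] 0.64 [0.524 0.427 0.014]
scene jaw_knob [203.7 277.1] 0.63 [0.545 0.39  0.024]
scene blank [180.1 286.1] 0.78 [0.539 0.442 0.027]
scene blank [193.3 294.3] 0.21 [0.514 0.426 0.017]
scene drill_plate [290.7 234.1] 0.59 [0.607 0.137 0.012]
scene drill_plate [200.9 277.9] 0.45 [0.547 0.396 0.023]
scene plate_grip [193.7 292.3] 0.74 [0.52  0.423 0.016]
scene large_hole [291.7 233.2] 0.51 [0.612 0.131 0.01 ]
scene small_hole [202.5 276.9] 0.69 [0.548 0.392 0.023]
scene small_hole [292.8 233.6] 0.52 [ 0.626  0.118 -0.002]
scene pencil [335.9 273.5] 0.56 [0.428 0.137 0.007]
scene capo [393.  247.2] 0.7 [ 0.446 -0.053 -0.003]
scene tweezers [426.2 237.6] 0.67 [ 0.434 -0.157 -0.004]
scene tweezers [289.8 235. ] 0.31 [0.608 0.139 0.009]
scene yellow_tape [214.5 240.7] 0.87 [0.682 0.308 0.01 ]Traceback (most recent call last):
  File "<stdin>", line 10, in <module>
ValueError: it knows: blank, capo, drill_plate, fence, jaw_knob, jig, large_dowel, large_hole, pencil, plate_grip, sliding_jaw, small_dowel, small_hole, tweezers, yellow_tape
```

Run:
```python
from h import *
n='top'
im,d=snapshot(n); cv2.imwrite(f'pics/{n}0.png',im[:,:,::-1]); np.save(f'{n}0.npy',d)
c=cam(n); print(n,np.round(-c[1].T@c[2],3),c[0]['fx'])
for t in ['jig','fence','large_dowel','small_dowel','jaw_knob','blank','drill_plate','plate_grip','large_hole','small_hole','pencil','capo','tweezers','yellow_tape']:
        for r in boxes_of(n,t)[:3]:
            u,v=r['xy']; dd=d[int(v),int(u)]; print(n,t,np.round(r['xy'],1),round(r['confidence'],2),np.round(world(n,u,v,dd,c),3) if dd>0 else None)
s=cv2.imread('pics/scene0.png'); 
cv2.imwrite('pics/scene_big.png',cv2.resize(s,(800,600),interpolation=cv2.INTER_CUBIC))
cv2.imwrite('pics/top_big.png',cv2.resize(im[:,:,::-1],(800,600),interpolation=cv2.INTER_CUBIC))
```

```text
top [0.359 0.146 1.249] 525.1401438431483
top jig [168.8 228.2] 0.81 [0.543 0.407 0.026]
top fence [164.3 228.9] 0.71 [0.541 0.417 0.025]
top large_dowel [168.1 230.2] 0.94 [0.538 0.409 0.023]
top small_dowel [169.1 228.3] 0.65 [0.542 0.406 0.026]
top jaw_knob [169.1 227.8] 0.63 [0.544 0.406 0.025]
top jaw_knob [166.8 230.8] 0.43 [0.536 0.411 0.026]
top blank [154.4 225.5] 0.82 [0.548 0.441 0.024]
top blank [281.2 182.3] 0.67 [0.656 0.145 0.044]
top blank [166.9 157.8] 0.49 [0.72  0.427 0.005]
top drill_plate [282.3 180.6] 0.75 [0.661 0.143 0.041]
top drill_plate [166.6 230.2] 0.74 [0.538 0.412 0.027]
top plate_grip [280.1 182.1] 0.84 [0.656 0.148 0.044]
top large_hole [281.3 183.5] 0.83 [0.653 0.145 0.044]
top small_hole [281.9 180.8] 0.61 [0.659 0.144 0.044]
top pencil [279.3 279.1] 0.88 [0.431 0.144 0.006]
top capo [360.7 282. ] 0.76 [ 0.428 -0.046  0.016]
top tweezers [167. 231.] 0.66 [0.535 0.41  0.029]
top tweezers [279.2 180.1] 0.47 [0.661 0.15  0.046]
top yellow_tape [211.9 182.3] 0.89 [0.657 0.311 0.024]
top yellow_tape [170.8 227.8] 0.26 [0.544 0.402 0.025]
```

View pics/scene0.png

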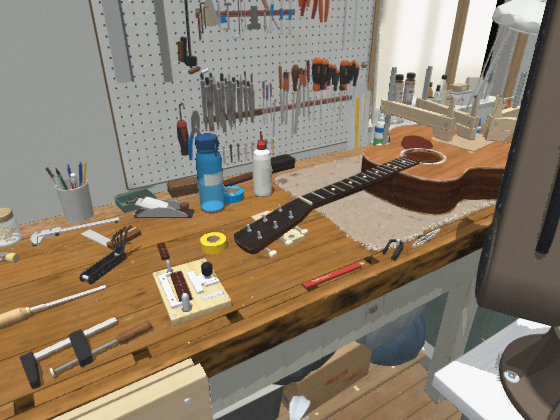

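View pics/top_big.png

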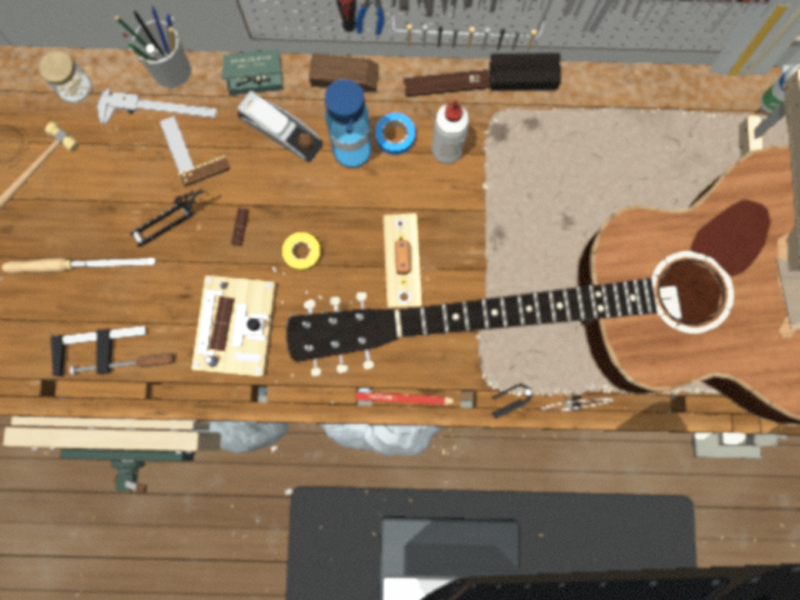

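The scene picture shows the jig (190,290) with the large dowel at its near end, and the neck running right. In the enlarged top picture the jig is at (235,325) with the fence on the left, so jig +x is about world +Y. The drill plate is at (402,260) and the yellow tape at (301,250). There is a second small dark bar loose at (240,226), a look-alike of the blank.

Run:
```python
from h import *
im=cv2.imread('pics/top0.png'); d=np.load('top0.npy'); c=cam('top')
a=cv2.resize(im[185:270,128:200],None,fx=5.5,fy=5.5,interpolation=cv2.INTER_CUBIC)
b=cv2.resize(im[140:225,250:310],None,fx=5.5,fy=5.5,interpolation=cv2.INTER_CUBIC)
cv2.imwrite('pics/crop1.png',np.hstack([a,b]))
R=Ro.from_euler('xyz',get_obs()['orientation'],degrees=True).as_matrix(); print(R.round(3))
v,u=np.mgrid[0:420,0:560]; p,Rc,t=c
X=np.stack([(u-p['cx'])/p['fx']*d,(v-p['cy'])/p['fy']*d,d],-1); W=(X-t)@Rc
np.save('W.npy',W)
def rect(m,name):
    m=m.astype(np.uint8); n,l,s,_=cv2.connectedComponentsWithStats(m); k=1+np.argmax(s[1:,4]); P=W[l==k][:,:2]
    r=cv2.minAreaRect(P.astype(np.float32)*1000); print(name,r,np.median(W[l==k][:,2]))
z=W[...,2]
box=lambda x0,x1,y0,y1:(W[...,0]>x0)&(W[...,0]<x1)&(W[...,1]>y0)&(W[...,1]<y1)&(d>0)
rect(box(.4,.7,.3,.55)&(z>.011)&(z<.06),'board')
rect(box(.56,.8,.08,.22)&(z>.006)&(z<.06),'plate')
rect(box(.56,.8,.08,.22)&(z>.03)&(z<.06),'grip')
m=box(.44,.62,.05,.34)&(z>.065); print('head ymax',W[m][:,1].max(), 'x',W[m][:,0].min(),W[m][:,0].max())
for y in np.arange(.05,.3,.03):
    q=m&(abs(W[...,1]-y)<.015)
    if q.any(): print(round(y,2),W[q].min(0).round(3),W[q].max(0).round(3))
```

```text
[[-0.    -0.268  0.963]
 [ 0.     0.963  0.268]
 [-1.     0.     0.   ]]
board ((546.6259155273438, 422.5245666503906), (119.31910705566406, 160.73391723632812), 85.7276611328125) 0.020068786674622634
plate ((666.0909423828125, 145.55738830566406), (162.01254272460938, 56.233890533447266), 4.223174095153809) 0.012586647827406773
grip ((664.4874267578125, 145.70606994628906), (54.59801483154297, 23.77370262145996), 1.5182163715362549) 0.04271562798608187
head ymax 0.32277801666155254 x 0.4601921982182732 0.5869793567033785
0.05 [0.524 0.051 0.136] [0.571 0.065 0.146]
0.08 [0.522 0.065 0.134] [0.57  0.095 0.149]
0.11 [0.517 0.096 0.136] [0.566 0.125 0.148]
0.14 [0.512 0.126 0.12 ] [0.56  0.155 0.148]
0.17 [0.5   0.156 0.118] [0.558 0.185 0.146]
0.2 [0.472 0.185 0.104] [0.587 0.215 0.147]
0.23 [0.465 0.215 0.096] [0.583 0.245 0.136]
0.26 [0.46  0.245 0.088] [0.58  0.275 0.139]
0.29 [0.46  0.275 0.086] [0.577 0.305 0.128]
```

View pics/crop1.png

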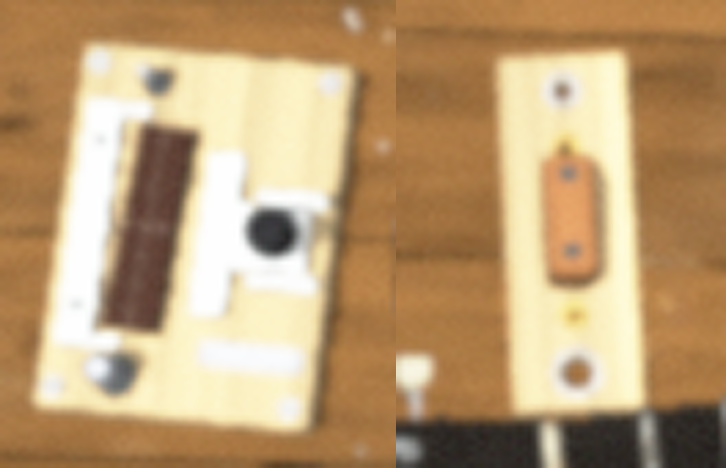

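The jig holds the long blank (crop, 150,228) between fence and jaw. The loose bar at top_big (240,226) is the shorter look-alike. On the plate the large hole (577,372) is at the near end, the same way round as the large dowel (112,372), so no half turn is needed. The headstock tip reaches y≈0.32. I now move over the jig.

```bash
python3 -m pendant '[{"claw":87,"linear":[-9,26,30],"twist":0},{"claw":87,"linear":[-9,26,30],"twist":0},{"claw":87,"linear":[-9,26,30],"twist":0},{"claw":87,"linear":[-9,26,30],"twist":0},{"claw":87,"linear":[-9,26,30],"twist":0},{"claw":87,"linear":[-9,26,30],"twist":0},{"claw":87,"linear":[-9,26,30],"twist":0},{"claw":87,"linear":[-9,26,30],"twist":0},{"claw":87,"linear":[-9,26,30],"twist":0},{"claw":87,"linear":[-9,26,30],"twist":0}]'
python3 -m pendant '[{"claw":87,"linear":[-9,26,30],"twist":0},{"claw":87,"linear":[-9,26,30],"twist":0},{"claw":60,"linear":[0,37,14],"twist":0},{"claw":60,"linear":[0,37,14],"twist":0},{"claw":60,"linear":[0,37,14],"twist":0},{"claw":60,"linear":[0,37,14],"twist":0},{"claw":60,"linear":[0,37,14],"twist":0},{"claw":60,"linear":[0,37,14],"twist":0},{"claw":60,"linear":[0,37,14],"twist":0},{"claw":60,"linear":[0,37,14],"twist":0}]'
python3 -m pendant '[{"claw":60,"linear":[0,37,14],"twist":0},{"claw":60,"linear":[0,37,14],"twist":0},{"claw":60,"linear":[0,37,14],"twist":0},{"claw":60,"linear":[0,37,14],"twist":0},{"claw":60,"linear":[0,37,14],"twist":0},{"claw":60,"linear":[0,37,14],"twist":0},{"claw":60,"linear":[0,37,14],"twist":0},{"claw":60,"linear":[0,37,14],"twist":-0.1},{"claw":60,"linear":[0,0,0],"twist":-0.12},{"claw":60,"linear":[0,0,0],"twist":-0.12}]'
python3 -m pendant '[{"claw":60,"linear":[0,0,0],"twist":-0.12},{"claw":60,"linear":[0,0,0],"twist":-0.12},{"claw":60,"linear":[0,0,0],"twist":-0.12},{"claw":60,"linear":[0,0,0],"twist":-0.12},{"claw":60,"linear":[0,0,0],"twist":-0.12},{"claw":60,"linear":[0,0,0],"twist":-0.12},{"claw":60,"linear":[0,0,0],"twist":-0.12},{"claw":60,"linear":[0,0,0],"twist":-0.05},{"claw":60,"linear":[0,0,0],"twist":0},{"claw":60,"linear":[0,0,0],"twist":0}]'
python3 - <<'E'
from h import *
o=get_obs(); R=Ro.from_euler('xyz',o['orientation'],degrees=True).as_matrix(); print(R.round(3),o['joint_pos'].round(1),o['clock'])
c=cam('wrist'); im,d=snapshot('wrist'); C=-c[1].T@c[2]
print('cam in tool',R.T@(C-o['tool_pos']),'axes',(R.T@c[1].T).round(3), c[0]['fx'])
cv2.imwrite('pics/w1.png',im[:,:,::-1]); np.save('w1.npy',d)
E
```

```text
clock: 2.33
tool_pos: [0.401, -0.3174, 0.3175]
orientation: [-34.5, 89.9, -19.0]
force: [0.7, -0.2, 0.2]
opening: 0.0868
clock: 3.17
tool_pos: [0.4723, 0.0642, 0.3351]
orientation: [12.8, 89.9, 28.4]
force: [1.0, 0.2, -0.2]
opening: 0.0603
clock: 4.0
tool_pos: [0.5007, 0.3797, 0.3329]
orientation: [-165.9, 89.9, -130.4]
force: [0.1, -1.2, -0.6]
opening: 0.0598
clock: 4.83
tool_pos: [0.5011, 0.3774, 0.3346]
orientation: [-16.4, 90.0, 69.6]
force: [0.2, -0.3, -0.1]
opening: 0.0601
[[ 0.    -0.997  0.071]
 [ 0.     0.071  0.997]
 [-1.    -0.     0.   ]] [ 54.8  13.4   4.5  -0.  -81.1 -58.9] 4.8333
cam in tool [-0.15888466 -0.00064323 -0.0767967 ] axes [[ 0.001 -0.283  0.959]
 [ 1.     0.    -0.001]
 [ 0.     0.959  0.283]] 370.7665661898367
```

View pics/w1.png

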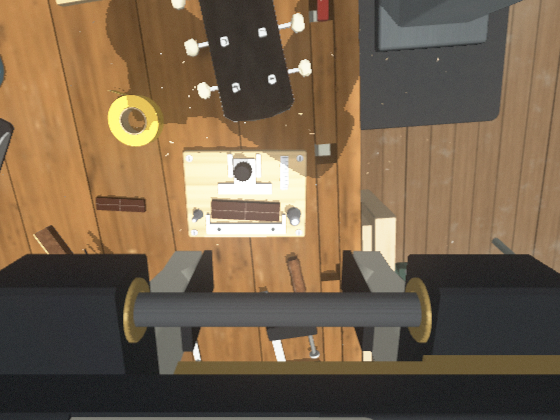

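The wrist picture shows the jig at (245,195): knob (243,172), blank (245,210), large dowel (293,215), small dowel (197,215), fence below. I now fit the jig pose from the depth image.

```bash
cat >> h.py <<'E'
def cloud(n,d,c):
    p,Rc,t=c; v,u=np.mgrid[0:420,0:560]; X=np.stack([(u-p['cx'])/p['fx']*d,(v-p['cy'])/p['fy']*d,d],-1); return (X-t)@Rc
def rect(W,m):
    n,l,s,_=cv2.connectedComponentsWithStats(m.astype(np.uint8)); k=1+np.argmax(s[1:,4]); P=W[l==k]
    return cv2.minAreaRect(P[:,:2].astype(np.float32)*1000), np.median(P[:,2]), len(P), P
E
python3 - <<'E'
from h import *
d=np.load('w1.npy'); c=cam('wrist'); W=cloud('wrist',d,c); z=W[...,2]
box=lambda x0,x1,y0,y1:(W[...,0]>x0)&(W[...,0]<x1)&(W[...,1]>y0)&(W[...,1]<y1)&(d>0)
print('bench z',np.median(z[box(.5,.6,.52,.55)]))
r=rect(W,box(.44,.65,.34,.5)&(z>.01)&(z<.07)); print('board',r[:3])
a=np.deg2rad(r[0][2]); 
for nm,m in [('knob',box(.45,.65,.36,.41)&(z>.05)),('dowL',box(.46,.51,.42,.48)&(z>.032)),('dowS',box(.59,.64,.42,.48)&(z>.032)),('blank',box(.5,.6,.41,.46)&(z>.0265)&(z<.031))]:
    q=rect(W,m); print(nm,q[:3],q[3].mean(0).round(4),q[3][:,2].max())
im=cv2.imread('pics/w1.png')
for nm in ['jaw_knob','large_dowel','small_dowel','fence']:
    snapshot('wrist') if nm=='jaw_knob' else 0
    for r in boxes_of('wrist',nm)[:2]: print(nm,r['xy'],r['confidence'],onplane('wrist',*r['xy'],{'jaw_knob':.0455,'large_dowel':.052,'small_dowel':.046,'fence':.018}[nm],c).round(4))
cv2.imwrite('pics/w1c.png',cv2.resize(im[140:250,170:320],None,fx=5.3,fy=5.3,interpolation=cv2.INTER_CUBIC))
E
```

```text
bench z 0.0002835307394357085
board (((546.92724609375, 420.4622802734375), (117.73728942871094, 160.33262634277344), 85.96392059326172), np.float64(0.019502010098739673), 10417)
knob (((535.21630859375, 369.60162353515625), (13.105725288391113, 26.95219612121582), 36.3336181640625), np.float64(0.3575439825916139), 2158) [0.5374 0.3653 0.3577] 0.3772719732261188
dowL (((484.4521179199219, 449.856689453125), (13.038836479187012, 13.791604042053223), 35.42778015136719), np.float64(0.0497038269406357), 127) [0.4849 0.4479 0.0474] 0.05448391115429046
dowS (((612.0033569335938, 440.4512939453125), (6.87779426574707, 6.388767242431641), 11.719409942626953), np.float64(0.04333827510211388), 46) [0.6113 0.4397 0.0417] 0.04804377698525133
blank (((547.6810302734375, 439.06646728515625), (24.45013999938965, 89.14997863769531), 83.0118179321289), np.float64(0.028727285033433872), 1198) [0.5478 0.4387 0.0287] 0.03088714260254576
jaw_knob [247.7, 181.0] 0.57 [0.5398 0.396  0.0455]
large_dowel [246.8, 186.1] 0.9 [0.5409 0.4008 0.052 ]
fence [243.6, 186.7] 0.75 [0.5486 0.4091 0.018 ]
```

View pics/w1c.png

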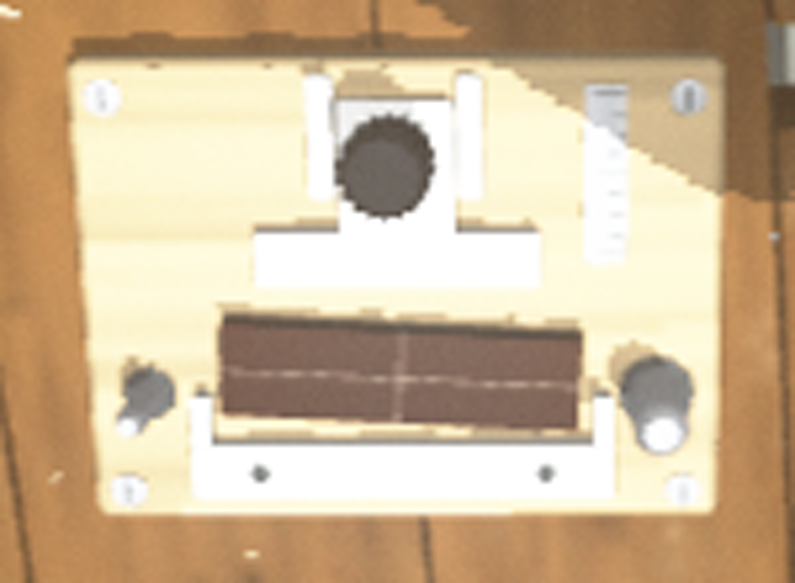

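```bash
cat >> h.py <<'E'
JO=np.array([.5484,.4453]); JA=np.deg2rad(90-4.05); JX=np.array([np.cos(JA),np.sin(JA)]); JY=np.array([-JX[1],JX[0]])
def jig(P): q=np.array(P)[:2]-JO; return np.array([q@JX,q@JY])*1000
def tool():
    o=get_obs(); return o,Ro.from_euler('xyz',o['orientation'],degrees=True).as_matrix()
E
python3 - <<'E'
from h import *
P=onplane('wrist',242.6,171.7,.058); o,R=tool(); print(P,jig(P)); print('tcp',jig(o['tool_pos']),o['tool_pos'])
T=np.r_[JO+JX*jig(P)[0]/1000,0.038]; print(T,'move tool mm',R.T@(T-o['tool_pos'])*1000)
E
```

```text
[0.54363126 0.38168488 0.058     ] [-63.7930601    0.26388769]
tcp [-71.09385837  42.42336524] [0.50106143 0.37737991 0.33459023]
[0.54389449 0.38166624 0.038     ] move tool mm [296.59103267 -42.4254952    7.25548107]
```

```bash
python3 -m pendant '[{"claw":60,"linear":[30,-8.5,1.5],"twist":0},{"claw":60,"linear":[30,-8.5,1.5],"twist":0},{"claw":60,"linear":[30,-8.5,1.5],"twist":0},{"claw":60,"linear":[30,-8.5,1.5],"twist":0},{"claw":60,"linear":[30,-8.5,1.3],"twist":0},{"claw":60,"linear":[30,0,0],"twist":0},{"claw":60,"linear":[30,0,0],"twist":0},{"claw":60,"linear":[30,0,0],"twist":0},{"claw":60,"linear":[30,0,0],"twist":0},{"claw":60,"linear":[26,0,0],"twist":0}]'
python3 -m pendant '[{"claw":30,"linear":[0,0,0],"twist":0},{"claw":30,"linear":[0,0,0],"twist":0},{"claw":10,"linear":[0,0,0],"twist":0},{"claw":10,"linear":[0,0,0],"twist":0},{"claw":10,"linear":[0,0,0],"twist":0},{"claw":10,"linear":[0,0,0],"twist":0},{"claw":10,"linear":[0,0,0],"twist":0},{"claw":10,"linear":[0,0,0],"twist":0},{"claw":10,"linear":[0,0,0],"twist":0},{"claw":10,"linear":[0,0,0],"twist":0}]'
python3 -c "
from h import *
o,R=tool(); print(o['tool_pos'],jig(o['tool_pos']),o['force'],o['moment'])"
```

```text
clock: 5.97
tool_pos: [0.5436, 0.3813, 0.0365]
orientation: [137.9, 89.9, -136.1]
force: [0.1, -0.8, 0.3]
opening: 0.0598
clock: 6.8
tool_pos: [0.5438, 0.3823, 0.0399]
orientation: [-19.2, 89.9, 66.9]
force: [-4.4, -0.0, 6.0]
opening: 0.0199
[0.54377641 0.38226225 0.03992469] [-63.20687843   0.15987781] [-4.39444225 -0.03401131  6.00497375] [0.23545678 1.67584218 0.03894753]
```

```bash
python3 -m pendant '[{"claw":10,"linear":[0,0,1.5],"twist":0},{"claw":10,"linear":[0,0,1.5],"twist":0},{"claw":10,"linear":[0,0,1.5],"twist":0},{"claw":10,"linear":[0,0,1.5],"twist":0},{"claw":10,"linear":[0,0,1.5],"twist":0},{"claw":10,"linear":[0,0,1.5],"twist":0},{"claw":10,"linear":[0,0,1.5],"twist":0},{"claw":10,"linear":[0,0,1.5],"twist":0},{"claw":10,"linear":[0,0,1.5],"twist":0},{"claw":10,"linear":[0,0,1.5],"twist":0}]'
python3 -c "
from h import *
o,R=tool(); print(o['tool_pos'],jig(o['tool_pos']),o['force'],R.T@o['force'])"
```

```text
clock: 7.63
tool_pos: [0.5447, 0.3962, 0.0399]
orientation: [165.2, 90.0, -108.8]
force: [-4.1, -2.7, 6.5]
opening: 0.0197
[0.54469517 0.39621805 0.03993694] [-49.22104302   0.22906548] [-4.14487032 -2.73790697  6.49785734] [-6.49593907  3.94713322 -3.02012409]
```

```bash
python3 -m pendant '[{"claw":10,"linear":[0,0,0.7],"twist":0},{"claw":10,"linear":[0,0,0.7],"twist":0},{"claw":10,"linear":[0,0,0.7],"twist":0},{"claw":10,"linear":[0,0,0.7],"twist":0},{"claw":10,"linear":[0,0,0.7],"twist":0},{"claw":10,"linear":[0,0,0.5],"twist":0},{"claw":10,"linear":[0,0,0.5],"twist":0},{"claw":10,"linear":[0,0,0],"twist":0},{"claw":10,"linear":[0,0,0],"twist":0},{"claw":10,"linear":[0,0,0],"twist":0}]'
python3 -c "
from h import *
o,R=tool(); print(o['tool_pos'],jig(o['tool_pos']),o['force'],R.T@o['force'])"
```

```text
clock: 8.47
tool_pos: [0.5449, 0.3995, 0.0399]
orientation: [162.6, 89.9, -111.4]
force: [-3.1, -6.1, 9.1]
opening: 0.0196
[0.54491798 0.39947857 0.03987697] [-45.95292914   0.23709569] [-3.10182856 -6.08495761  9.09586156] [-9.08032014  2.67958002 -6.30479056]
```

```bash
python3 -m pendant '[{"claw":10,"linear":[0,0,0.5],"twist":0},{"claw":10,"linear":[0,0,0.5],"twist":0},{"claw":10,"linear":[0,0,0.5],"twist":0},{"claw":10,"linear":[0,0,0],"twist":0},{"claw":10,"linear":[0,0,0],"twist":0},{"claw":10,"linear":[0,0,0],"twist":0},{"claw":10,"linear":[0,0,0],"twist":0},{"claw":10,"linear":[0,0,0],"twist":0},{"claw":10,"linear":[0,0,0],"twist":0},{"claw":10,"linear":[0,0,0],"twist":0}]'
python3 -c "
from h import *
o,R=tool(); print(o['tool_pos'],jig(o['tool_pos']),o['force'],R.T@o['force'])"
```

```text
clock: 9.3
tool_pos: [0.5449, 0.3996, 0.0399]
orientation: [162.5, 89.7, -111.5]
force: [-2.7, -10.7, 11.0]
opening: 0.0198
[0.5448947  0.39958581 0.03989062] [-45.8476035    0.26788892] [ -2.66524643 -10.66989976  11.01165987] [-10.96308703   1.9317476  -10.87593795]
```

```bash
python3 -m pendant '[{"claw":10,"linear":[0,0,0.4],"twist":0},{"claw":10,"linear":[0,0,0.3],"twist":0},{"claw":10,"linear":[0,0,0],"twist":0},{"claw":10,"linear":[0,0,0],"twist":0},{"claw":10,"linear":[0,0,0],"twist":0},{"claw":10,"linear":[0,0,0],"twist":0},{"claw":10,"linear":[0,0,0],"twist":0},{"claw":10,"linear":[0,0,0],"twist":0},{"claw":10,"linear":[0,0,0],"twist":0},{"claw":10,"linear":[0,0,0],"twist":0}]'
python3 -c "
from h import *
o,R=tool(); print(o['tool_pos'],jig(o['tool_pos']),o['force'],R.T@o['force'])"
python3 -m pendant '[{"claw":10,"linear":[0,0,-1],"twist":0},{"claw":10,"linear":[0,0,-1],"twist":0},{"claw":50,"linear":[0,0,0],"twist":0},{"claw":50,"linear":[0,0,0],"twist":0},{"claw":50,"linear":[0,0,0],"twist":0},{"claw":50,"linear":[0,0,0],"twist":0},{"claw":50,"linear":[0,0,0],"twist":0},{"claw":50,"linear":[-5,0,0],"twist":0},{"claw":50,"linear":[-15,0,0],"twist":0},{"claw":50,"linear":[-30,0,0],"twist":0}]'
```

```text
clock: 10.13
tool_pos: [0.5449, 0.3996, 0.0399]
orientation: [162.5, 89.7, -111.5]
force: [-2.6, -12.8, 11.4]
opening: 0.02
[0.54486812 0.39961067 0.03987763] [-45.8246842    0.29616206] [ -2.5542927  -12.78275646  11.37653451] [-11.30516568   1.67674687 -12.98963281]
clock: 10.97
tool_pos: [0.5435, 0.3998, 0.0855]
orientation: [139.1, 89.6, -134.9]
force: [1.4, 0.3, 0.2]
opening: 0.0498
```

```bash
python3 -m pendant '[{"claw":50,"linear":[-30,0,0],"twist":0},{"claw":50,"linear":[-30,0,0],"twist":0},{"claw":50,"linear":[-30,0,0],"twist":0},{"claw":50,"linear":[-30,0,0],"twist":0},{"claw":50,"linear":[-30,0,0],"twist":0},{"claw":50,"linear":[-30,0,0],"twist":0},{"claw":50,"linear":[-10,0,0],"twist":0},{"claw":50,"linear":[0,0,0],"twist":0},{"claw":50,"linear":[0,0,0],"twist":0},{"claw":50,"linear":[0,0,0],"twist":0}]'
python3 - <<'E'
from h import *
c=cam('wrist'); im,d=snapshot('wrist'); cv2.imwrite('pics/w2.png',im[:,:,::-1]); np.save('w2.npy',d)
W=cloud('wrist',d,c); z=W[...,2]; box=lambda x0,x1,y0,y1:(W[...,0]>x0)&(W[...,0]<x1)&(W[...,1]>y0)&(W[...,1]<y1)&(d>0)
for nm,m in [('board',box(.44,.65,.35,.5)&(z>.01)&(z<.07)),('knob',box(.5,.58,.36,.43)&(z>.05)&(z<.07)),('dowL',box(.46,.51,.42,.48)&(z>.034)&(z<.07)),('dowS',box(.59,.64,.42,.48)&(z>.032)&(z<.07)),('blank',box(.5,.6,.41,.47)&(z>.0265)&(z<.031))]:
    q=rect(W,m); print(nm,q[:3],q[3].mean(0).round(4),jig(np.array(q[0][0])/1000).round(1),q[3][:,2].max())
cv2.imwrite('pics/w2c.png',cv2.resize(im[120:300,140:340,::-1],None,fx=3.3,fy=3.3,interpolation=cv2.INTER_CUBIC))
E
```

```text
clock: 11.8
tool_pos: [0.5448, 0.4011, 0.2774]
orientation: [127.8, 89.9, -146.1]
force: [0.2, 0.1, 0.5]
opening: 0.05
board (((546.9666137695312, 420.1456604003906), (117.19671630859375, 160.21055603027344), 86.14466857910156), np.float64(0.01935135277318982), 13650) [0.5468 0.4164 0.0227] [-25.2  -0.3] 0.060866680039780706
knob (((545.553466796875, 399.6311950683594), (21.912046432495117, 21.003286361694336), 86.05194854736328), np.float64(0.05825397262486371), 345) [0.5455 0.3989 0.0577] [-45.8  -0.4] 0.060866680039780706
dowL (((485.23175048828125, 449.6446838378906), (12.864400863647461, 13.166244506835938), 84.7304458618164), np.float64(0.04992823293132317), 165) [0.4858 0.4481 0.0481] [-0.1 63.3] 0.054228151009280405
dowS (((611.8314819335938, 440.3935546875), (6.2639241218566895, 7.5086188316345215), 59.25263595581055), np.float64(0.04288844408096723), 58) [0.6116 0.4399 0.042 ] [ -0.4 -63.6] 0.047495837130571636
blank (((550.249755859375, 445.6801452636719), (97.72972869873047, 47.0494270324707), 1.6595063209533691), np.float64(0.028570472789914366), 1835) [0.5486 0.4465 0.0285] [ 0.5 -1.8] 0.030909823792793282
```

View pics/w2c.png

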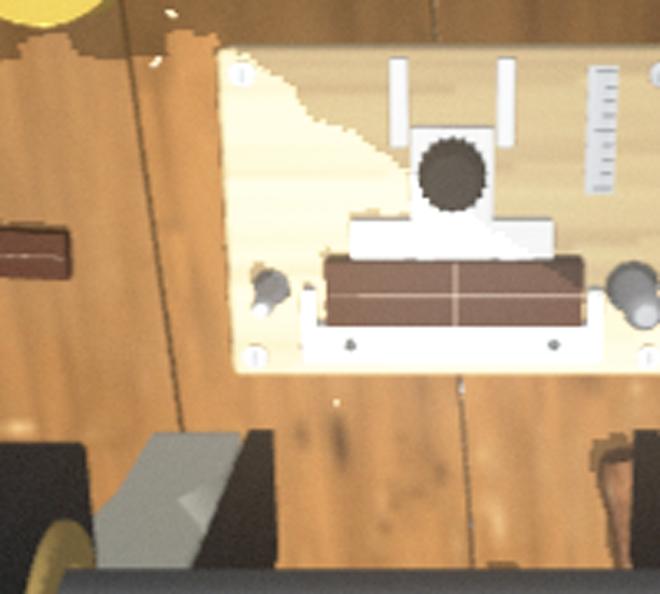

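```bash
python3 -m pendant '[{"claw":70,"linear":[0,-17.4,-30.6],"twist":0},{"claw":70,"linear":[0,-17.4,-30.6],"twist":0},{"claw":70,"linear":[0,-17.4,-30.6],"twist":0},{"claw":70,"linear":[0,-17.4,-30.6],"twist":0},{"claw":70,"linear":[0,-17.4,-30.6],"twist":0},{"claw":70,"linear":[0,-17.4,-30.6],"twist":0},{"claw":70,"linear":[0,-17.4,-30.6],"twist":0},{"claw":70,"linear":[0,-17.4,-30.6],"twist":0},{"claw":70,"linear":[0,0,0],"twist":-0.12},{"claw":70,"linear":[0,0,0],"twist":-0.12}]'
python3 -m pendant '[{"claw":60,"linear":[0,0,0],"twist":-0.12},{"claw":60,"linear":[0,0,0],"twist":-0.12},{"claw":60,"linear":[0,0,0],"twist":-0.12},{"claw":60,"linear":[0,0,0],"twist":-0.12},{"claw":60,"linear":[0,0,0],"twist":-0.12},{"claw":60,"linear":[0,0,0],"twist":-0.12},{"claw":60,"linear":[0,0,0],"twist":-0.12},{"claw":60,"linear":[0,0,0],"twist":-0.12},{"claw":60,"linear":[0,0,0],"twist":-0.12},{"claw":60,"linear":[0,0,0],"twist":-0.12}]'
python3 -m pendant '[{"claw":60,"linear":[5,0,0],"twist":-0.12},{"claw":60,"linear":[5,0,0],"twist":-0.12},{"claw":60,"linear":[5,0,0],"twist":-0.03},{"claw":60,"linear":[5,0,0],"twist":0},{"claw":60,"linear":[5,0,0],"twist":0},{"claw":60,"linear":[5,0,0],"twist":0},{"claw":60,"linear":[5,0,0],"twist":0},{"claw":60,"linear":[0,0,0],"twist":0},{"claw":60,"linear":[0,0,0],"twist":0},{"claw":60,"linear":[0,0,0],"twist":0}]'
python3 - <<'E'
from h import *
c=cam('wrist'); o,R=tool(); im,d=snapshot('wrist'); cv2.imwrite('pics/w3.png',im[:,:,::-1]); np.save('w3.npy',d)
print(o['tool_pos'],R.round(3),o['joint_pos'].round(1))
W=cloud('wrist',d,c); z=W[...,2]; box=lambda x0,x1,y0,y1:(W[...,0]>x0)&(W[...,0]<x1)&(W[...,1]>y0)&(W[...,1]<y1)&(d>0)
for nm,m in [('plate',box(.57,.8,.09,.21)&(z>.006)&(z<.06)),('grip',box(.57,.8,.09,.21)&(z>.025)&(z<.06))]:
    q=rect(W,m); print(nm,q[:3],q[3].mean(0).round(4),q[3].max(0),q[3].min(0))
E
```

```text
clock: 12.68
tool_pos: [0.6676, 0.145, 0.2766]
orientation: [106.5, 89.8, -153.6]
force: [-1.0, 0.3, 1.1]
opening: 0.07
clock: 13.52
tool_pos: [0.6669, 0.1474, 0.2769]
orientation: [35.4, 89.9, -155.7]
force: [-0.4, -0.6, 0.4]
opening: 0.06
clock: 14.35
tool_pos: [0.6674, 0.1476, 0.2438]
orientation: [176.8, 90.0, 0.8]
force: [-1.0, -1.1, -0.5]
opening: 0.0598
[0.66744974 0.14758004 0.24380972] [[ 0.     0.07  -0.998]
 [ 0.    -0.998 -0.07 ]
 [-1.     0.    -0.   ]] [ 28.8  20.8   3.3   0.  -72.5  65.2]
plate (((667.3807373046875, 143.28089904785156), (160.45733642578125, 56.06389236450195), 4.3375325202941895), np.float64(0.012833022977008595), 7515) [0.6737 0.1438 0.018 ] [0.7493637  0.17702703 0.04681368] [0.58580488 0.11022773 0.00646319]
grip (((667.9099731445312, 143.32664489746094), (55.89221954345703, 24.03793716430664), 4.171383857727051), np.float64(0.04391671444008671), 1312) [0.6701 0.1436 0.0432] [0.69617268 0.15689316 0.04681368] [0.6399373  0.13051794 0.02565493]
```

View pics/w3.png

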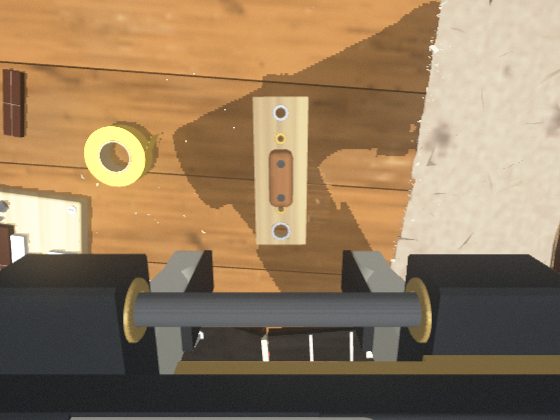

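w2 shows the blank square on the fence and the jaw shut, with the knob at jig x −45.8. w3 shows the plate at (280,170) with its grip at (280,178), square to the fingers. I grasp now.

```bash
python3 -m pendant '[{"claw":60,"linear":[28,2.1,0],"twist":0},{"claw":60,"linear":[28,2.2,0],"twist":0},{"claw":60,"linear":[28,0,0],"twist":0},{"claw":60,"linear":[28,0,0],"twist":0},{"claw":60,"linear":[28,0,0],"twist":0},{"claw":60,"linear":[28,0,0],"twist":0},{"claw":60,"linear":[26,0,0],"twist":0},{"claw":60,"linear":[22,0,0],"twist":0},{"claw":60,"linear":[11,0,0],"twist":0},{"claw":60,"linear":[0,0,0],"twist":0}]'
python3 -c "
from h import *
o,R=tool(); print(o['tool_pos'],o['force'])"
```

```text
clock: 15.23
tool_pos: [0.6661, 0.1426, 0.0139]
orientation: [20.1, 89.8, -155.9]
force: [0.0, -0.6, -0.7]
opening: 0.0599
[0.66614547 0.14261764 0.01392137] [ 0.04665025 -0.62010324 -0.67398608]
```

```bash
python3 -m pendant '[{"claw":60,"linear":[-2,0,-1],"twist":0},{"claw":40,"linear":[0,0,0],"twist":0},{"claw":30,"linear":[0,0,0],"twist":0},{"claw":10,"linear":[0,0,0],"twist":0},{"claw":10,"linear":[0,0,0],"twist":0},{"claw":10,"linear":[0,0,0],"twist":0},{"claw":10,"linear":[0,0,0],"twist":0},{"claw":10,"linear":[0,0,0],"twist":0},{"claw":10,"linear":[0,0,0],"twist":0},{"claw":10,"linear":[0,0,0],"twist":0}]'
python3 -c "
from h import *
o,R=tool(); print(o['tool_pos'],R.round(3),o['force'])"
```

```text
clock: 16.07
tool_pos: [0.6688, 0.1435, 0.0189]
orientation: [-164.9, 90.0, 19.1]
force: [-1.6, 1.1, 4.8]
opening: 0.0235
[0.66875688 0.14352957 0.01894808] [[ 0.     0.07  -0.998]
 [ 0.    -0.998 -0.07 ]
 [-1.    -0.    -0.   ]] [-1.55426137  1.0776423   4.84148896]
```

```bash
python3 -m pendant '[{"claw":10,"linear":[-8,0,0],"twist":0},{"claw":10,"linear":[-20,0,0],"twist":0},{"claw":10,"linear":[-30,0,0],"twist":0},{"claw":10,"linear":[-35,0,0],"twist":0},{"claw":10,"linear":[-35,0,0],"twist":0},{"claw":10,"linear":[-35,0,0],"twist":0},{"claw":10,"linear":[-35,0,0],"twist":0},{"claw":10,"linear":[-30,0,0],"twist":0},{"claw":10,"linear":[-5,0,0],"twist":0.08},{"claw":10,"linear":[0,0,0],"twist":0.067}]'
python3 - <<'E'
from h import *
c=cam('wrist'); o,R=tool(); im,d=snapshot('wrist'); cv2.imwrite('pics/w4.png',im[:,:,::-1]); np.save('w4.npy',d)
print(o['tool_pos'],R.round(3),o['force'],o['opening'])
W=cloud('wrist',d,c); T=(W-o['tool_pos'])@R*1000
np.save('T4.npy',T)
m=(d>0)&(abs(T[...,0])<22)&(abs(T[...,1])<40)&(abs(T[...,2])<95)
q=rect(T/1000,np.ones_like(m)&m) if 0 else None
P=T[m]; print(len(P),P.min(0),P.max(0))
m2=m&(T[...,0]>0)&(T[...,0]<15); P=T[m2]
n,l,s,_=cv2.connectedComponentsWithStats(m2.astype(np.uint8)); print(s[1:][s[1:,4]>50])
A=np.c_[P[:,1:],np.ones(len(P))]; print('plane x=a y+b z+c',np.linalg.lstsq(A,P[:,0],rcond=None)[0],len(P),P.min(0),P.max(0))
E
```

```text
clock: 16.9
tool_pos: [0.6696, 0.1436, 0.2554]
orientation: [-151.4, 89.7, 24.0]
force: [0.3, -0.4, -2.0]
opening: 0.0241
[0.66956224 0.14358265 0.25542164] [[ 0.005 -0.08  -0.997]
 [ 0.002 -0.997  0.08 ]
 [-1.    -0.002 -0.005]] [ 0.25916762 -0.42799315 -1.98313976] 0.024088503724450726
20468 [-21.99624006 -27.96370373 -78.33654781] [18.49280713 28.50307998 56.04037021]
[[  212    96   131   157 16902]
 [  233   327    90    34  1032]]
plane x=a y+b z+c [3.62739932e-05 8.56259775e-04 6.33745901e+00] 17934 [ 2.96898847e-02 -2.79637037e+01 -7.83365478e+01] [14.8699286  28.50307998 56.04037021]
```

View pics/w4.png

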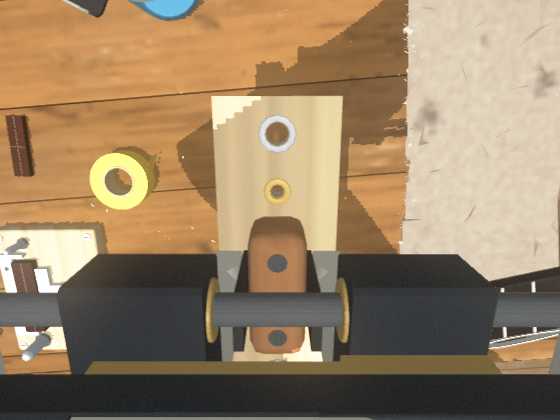

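```bash
python3 -m pendant '[{"claw":10,"linear":[0,-20,15],"twist":0},{"claw":10,"linear":[0,-29,21.6],"twist":0},{"claw":10,"linear":[0,-29,21.6],"twist":0},{"claw":10,"linear":[0,-29,21.6],"twist":0},{"claw":10,"linear":[0,-29,21.6],"twist":0},{"claw":10,"linear":[0,-29,21.6],"twist":0},{"claw":10,"linear":[0,-29,21.6],"twist":0},{"claw":10,"linear":[0,-29,21.6],"twist":0},{"claw":10,"linear":[0,-29,21.6],"twist":0},{"claw":10,"linear":[0,-29,21.6],"twist":0}]'
python3 -m pendant '[{"claw":10,"linear":[20,-9,6],"twist":0},{"claw":10,"linear":[25,0,0],"twist":0},{"claw":10,"linear":[25,0,0],"twist":0},{"claw":10,"linear":[25,0,0],"twist":0},{"claw":10,"linear":[20,0,0],"twist":0},{"claw":10,"linear":[10,0,0],"twist":0},{"claw":10,"linear":[0,0,0],"twist":0},{"claw":10,"linear":[0,0,0],"twist":0},{"claw":10,"linear":[0,0,0],"twist":0},{"claw":10,"linear":[0,0,0],"twist":0}]'
python3 - <<'E'
from h import *
c=cam('wrist'); o,R=tool(); im,d=snapshot('wrist'); cv2.imwrite('pics/w5.png',im[:,:,::-1]); np.save('w5.npy',d)
np.savez('s5.npz',tp=o['tool_pos'],R=R,rv=c[1],tv=c[2])
print(o['tool_pos'],R.round(4),o['force'],o['opening'],o['joint_pos'].round(1),jig(o['tool_pos']))
W=cloud('wrist',d,c); T=(W-o['tool_pos'])@R*1000
m=(d>0)&(abs(T[...,0]-6.3)<3)&(abs(T[...,1])<35)&(T[...,2]<-25)&(T[...,2]>-90)
q=rect(T[...,[1,2,0]]/1000,m); print('plate end, tool yz',q[0],q[1])
z=W[...,2]; print('board z',np.median(z[(z>.012)&(z<.024)]))
E
```

```text
clock: 17.78
tool_pos: [0.4798, 0.4404, 0.251]
orientation: [50.7, 89.9, -133.6]
force: [1.1, 0.0, -2.8]
opening: 0.0239
clock: 18.62
tool_pos: [0.4767, 0.4498, 0.1283]
orientation: [-122.2, 89.9, 53.5]
force: [-0.8, 0.4, -2.3]
opening: 0.024
[0.47674559 0.44975014 0.12829799] [[ 0.0016 -0.0764 -0.9971]
 [ 0.0021 -0.9971  0.0764]
 [-1.     -0.0022 -0.0014]] [-0.76683803  0.37686785 -2.33794914] 0.023995886512830817 [ 60.4  22.8  -9.4   0.  -57.7  25.2] [-0.62171065 71.78977727]
plate end, tool yz ((0.3230762481689453, -51.67435073852539), (53.33460235595703, 56.29551696777344), 89.98684692382812) 0.006249014493229683
board z 0.018414952743082993
```

View pics/w5.png

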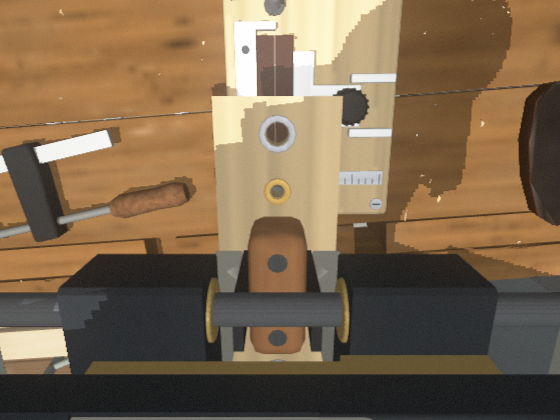

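```bash
python3 -m pendant '[{"claw":10,"linear":[0,0,10],"twist":0},{"claw":10,"linear":[0,0,15],"twist":0},{"claw":10,"linear":[0,0,10],"twist":0},{"claw":10,"linear":[0,0,0],"twist":0},{"claw":10,"linear":[0,0,0],"twist":0},{"claw":10,"linear":[0,0,0],"twist":0},{"claw":10,"linear":[0,0,0],"twist":0},{"claw":10,"linear":[0,0,0],"twist":0},{"claw":10,"linear":[0,0,0],"twist":0},{"claw":10,"linear":[0,0,0],"twist":0}]'
python3 - <<'E'
from h import *
c=cam('wrist'); o,R=tool(); im,d=snapshot('wrist'); cv2.imwrite('pics/w6.png',im[:,:,::-1]); np.save('w6.npy',d)
print(o['tool_pos'],R.round(4),jig(o['tool_pos']))
W=cloud('wrist',d,c); T=(W-o['tool_pos'])@R*1000; z=W[...,2]
J=np.stack([(W[...,:2]-JO)@JX,(W[...,:2]-JO)@JY],-1)*1000
near=lambda x,y,r:(d>0)&(np.hypot(J[...,0]-x,J[...,1]-y)<r)
for nm,m in [('dowS',near(0,-64,15)&(z>.040)&(z<.06)),('dowS top',near(0,-64,15)&(z>.0445)&(z<.06)),('knob',near(-46,0,18)&(z>.0565)&(z<.07)),('fence',near(0,0,70)&(z>.0235)&(z<.0268)&(J[...,0]>5)),('blank',near(0,0,55)&(z>.0265)&(z<.031)&(J[...,0]<16)&(J[...,0]>-16)),('board',(abs(J[...,0]+25)<70)&(abs(J[...,1])<95)&(z>.01)&(z<.07))]:
    if m.sum()<10: print(nm,m.sum()); continue
    q=rect(W,m); P=q[3]; Tq=(P-o['tool_pos'])@R*1000
    jp=np.array([jig(p) for p in P]); r=cv2.minAreaRect(jp.astype(np.float32))
    print(nm,len(P),'jig rect',np.round(r[0],2),np.round(r[1],1),round(r[2],2),'range',jp.min(0).round(1),jp.max(0).round(1),'z',P[:,2].max().round(4))
m=(d>0)&(abs(T[...,0]-6.3)<3)&(abs(T[...,1])<35)&(T[...,2]<-25)&(T[...,2]>-90)
q=rect(T[...,[1,2,0]]/1000,m); print('plate',q[0],q[1])
g=cv2.cvtColor(im,cv2.COLOR_RGB2GRAY); sub=cv2.resize(g[100:170,240:315],None,fx=6,fy=6,interpolation=cv2.INTER_CUBIC)
h=cv2.HoughCircles(cv2.GaussianBlur(sub,(0,0),3),cv2.HOUGH_GRADIENT,1,200,param1=80,param2=20,minRadius=30,maxRadius=140); print('ring',h)
u,v=h[0][0][0]/6+240-.4,h[0][0][1]/6+100-.4
zt=o['tool_pos'][2]-.00628; P=onplane('wrist',u,v,zt,c); print('hole tool',(P-o['tool_pos'])@R*1000)
cv2.imwrite('pics/w6c.png',np.hstack([cv2.resize(im[0:130,200:330,::-1],(520,520),interpolation=cv2.INTER_CUBIC),]))
E
```

```text
clock: 19.5
tool_pos: [0.4414, 0.4516, 0.1264]
orientation: [67.8, 90.0, -116.6]
force: [0.3, 0.9, -2.3]
opening: 0.0238
[0.44139786 0.45157004 0.12638436] [[-1.00e-04 -7.72e-02 -9.97e-01]
 [-3.00e-04 -9.97e-01  7.72e-02]
 [-1.00e+00  3.00e-04  1.00e-04]] [ -1.30285828 107.17776878]
dowS 0
dowS top 0
knob 1015 jig rect [-45.45  -0.56] [19.5 19.6] 74.48 range [-55.5 -10.5] [-35.6   9.5] z 0.061
fence 1545 jig rect [19.36 -1.13] [14.  57.3] 0.26 range [ 12.3 -29.8] [26.4 27.5] z 0.0268
blank 3856 jig rect [ 0.13 -0.81] [31.7 57.2] 0.47 range [-15.9 -29.3] [16.  27.7] z 0.031
board 20410 jig rect [-24.67  23.98] [110.4 119.2] 89.61 range [-84.1 -31.6] [34.6 79.4] z 0.061
plate ((0.2602424621582031, -51.67457580566406), (56.469329833984375, 53.343238830566406), 0.0011377906193956733) 0.006216719127181906
ring NoneTraceback (most recent call last):
  File "<stdin>", line 16, in <module>
TypeError: 'NoneType' object is not subscriptable
```

View pics/w6.png

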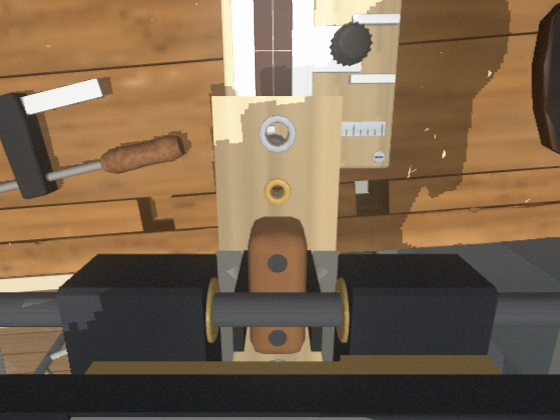

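```bash
python3 -m pendant '[{"claw":10,"linear":[0,0,-10],"twist":-0.007},{"claw":10,"linear":[0,0,-25],"twist":0},{"claw":10,"linear":[0,0,-25],"twist":0},{"claw":10,"linear":[0,0,-25],"twist":0},{"claw":10,"linear":[8,0,-15],"twist":0},{"claw":10,"linear":[17,0,-9],"twist":0},{"claw":10,"linear":[10,0,0],"twist":0},{"claw":10,"linear":[5,0,0],"twist":0},{"claw":10,"linear":[0,0,0],"twist":0},{"claw":10,"linear":[0,0,0],"twist":0}]'
cat > m.py <<'E'
from h import *
import sys
nm=sys.argv[1]; c=cam('wrist'); o,R=tool(); im,d=snapshot('wrist'); cv2.imwrite(f'pics/{nm}.png',im[:,:,::-1])
print(o['tool_pos'].round(4),'yaw y',np.rad2deg(np.arctan2(R[1,1],R[0,1]))%360,'jig',jig(o['tool_pos']).round(2),o['force'].round(1))
W=cloud('wrist',d,c); T=(W-o['tool_pos'])@R*1000; z=W[...,2]
m=(d>0)&(abs(T[...,0]-6.3)<3)&(abs(T[...,1])<35)&(T[...,2]<-25)&(T[...,2]>-90)
q=rect(T[...,[1,2,0]]/1000,m); print('plate',q[0],q[1])
zt=o['tool_pos'][2]-.0063; P=onplane('wrist',277.5,133,zt,c); print('hole tool',((P-o['tool_pos'])@R*1000).round(2))
J=np.stack([(W[...,:2]-JO)@JX,(W[...,:2]-JO)@JY],-1)*1000
for n2,m in [('knob',(d>0)&(np.hypot(J[...,0]+46,J[...,1])<18)&(z>.0565)&(z<.065)),('boardL',(abs(J[...,0]+25)<70)&(abs(J[...,1])<95)&(z>.01)&(z<.021))]:
    if m.sum()>20:
        jp=J[m]; r=cv2.minAreaRect(jp.astype(np.float32)); print(n2,m.sum(),np.round(r[0],2),np.round(r[1],1),round(r[2],2),jp.min(0).round(1),jp.max(0).round(1))
# depth points seen inside the hole ring, above board
m=(d>0)&(abs(T[...,0]-6.3)>8)&(z>.03)&(np.hypot(J[...,0],J[...,1]+64)<14)&(z<.05); print('dowel pts in hole',m.sum(), J[m].mean(0) if m.any() else '', z[m].max() if m.any() else '')
# expected pixel of small dowel tip
w=JO+JX*.0003+JY*(-.0645); print('dowel tip px',np.round(proj('wrist',[*w,.046],c),1))
print('move tool', (R.T@(np.r_[JO+JX*.00056-JY*.0022,o['tool_pos'][2]]-o['tool_pos'])*1000).round(2))
E
python3 m.py w7
python3 -c "
import cv2;im=cv2.imread('pics/w7.png');cv2.imwrite('pics/w7c.png',cv2.resize(im[60:220,200:400],(800,640)[:2] if 0 else (750,600),interpolation=cv2.INTER_CUBIC))"
```

```text
clock: 20.38
tool_pos: [0.5494, 0.4441, 0.0864]
orientation: [70.9, 90.0, -113.0]
force: [-0.1, -0.2, -2.1]
opening: 0.024
[0.5494 0.4441 0.0864] yaw y 266.0425518237172 jig [-1.11 -1.12] [-0.1 -0.2 -2.1]
plate ((0.39780235290527344, -51.67106246948242), (53.34105682373047, 56.36644744873047), 89.94430541992188) 0.0062616274366663754
hole tool [  6.29   0.43 -62.77]
knob 716 [-45.51  -3.96] [19.8 13.7] 1.29 [-55.5 -10.9] [-35.7   3.1]
boardL 8771 [-26.07 -31.41] [115.7  98.1] 0.09 [-83.9 -80.5] [31.9 17.6]
dowel pts in hole 112 [ -0.06571657 -63.83131604] 0.0479438397132185
dowel tip px [274.1 126.1]
move tool [-0.   -1.67 -1.08]
```

View pics/w7c.png

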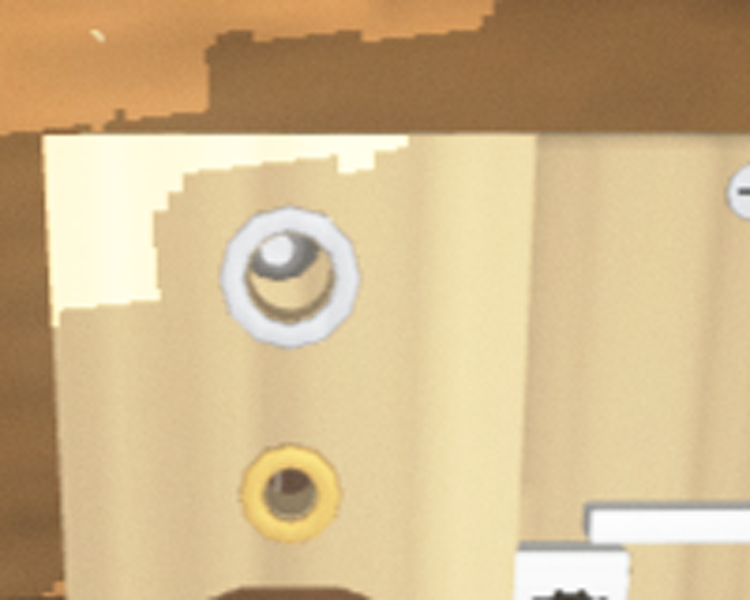

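The crop shows the small dowel's tip through the small hole at about pixel (274.7,126.1), against (274.1,126.1) predicted. The hole ring is centred at (277.3,133.9). The correction is about −1.5 mm in y and −0.8 mm in z.

```bash
python3 -m pendant '[{"claw":10,"linear":[0,-1.5,-0.8],"twist":0},{"claw":10,"linear":[4,0,0],"twist":0},{"claw":10,"linear":[4,0,0],"twist":0},{"claw":10,"linear":[4,0,0],"twist":0},{"claw":10,"linear":[0,0,0],"twist":0},{"claw":10,"linear":[0,0,0],"twist":0},{"claw":10,"linear":[0,0,0],"twist":0},{"claw":10,"linear":[0,0,0],"twist":0},{"claw":10,"linear":[0,0,0],"twist":0},{"claw":10,"linear":[0,0,0],"twist":0}]'
python3 m.py w8
python3 - <<'E'
from h import *
im=cv2.imread('pics/w8.png'); cv2.imwrite('pics/w8c.png',cv2.resize(im[60:220,200:400],(750,600),interpolation=cv2.INTER_CUBIC))
E
```

```text
clock: 21.27
tool_pos: [0.5509, 0.4455, 0.0747]
orientation: [-128.8, 90.0, 47.2]
force: [0.6, -0.8, -1.1]
opening: 0.0239
[0.5509 0.4455 0.0747] yaw y 265.998953559573 jig [ 0.42 -2.51] [ 0.6 -0.8 -1.1]
plate ((0.34148216247558594, -51.664215087890625), (56.3831787109375, 53.31526184082031), 0.0063270386308431625) 0.006286126143098353
hole tool [  6.31   0.42 -62.78]
knob 363 [-45.29  -7.36] [18.   7.5] 0.02 [-54.3 -11.1] [-36.3  -3.6]
boardL 10027 [-39.   -33.27] [89.9 94.8] 0.05 [-84.  -80.7] [ 6.  14.1]
dowel pts in hole 193 [  0.32922027 -64.941647  ] 0.04790714580955846
dowel tip px [277.  130.6]
move tool [-0.   -0.14  0.31]
```

View pics/w8c.png

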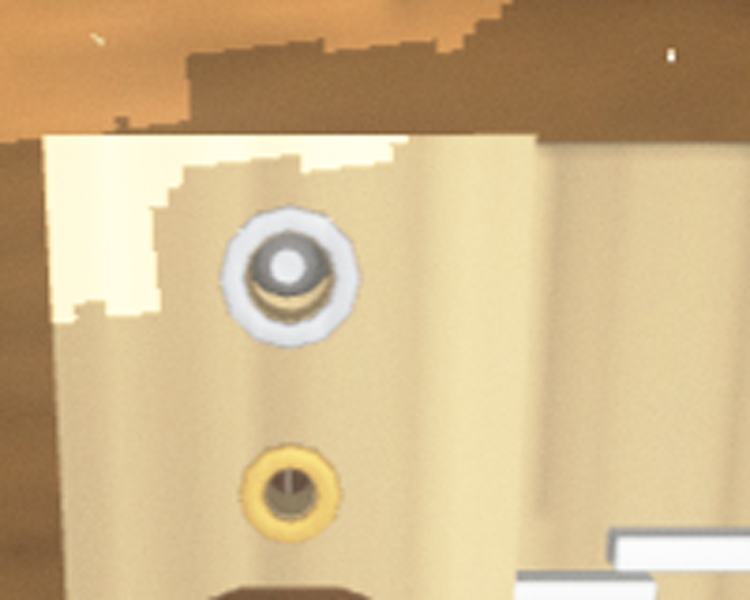

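Laterally centred: the dowel tip (288,265) sits under the ring centre (290,277), and the blank's scribe line shows in the middle of the bush. I lower with a +0.4 mm z trim.

```bash
python3 -m pendant '[{"claw":10,"linear":[2,0,0.4],"twist":0},{"claw":10,"linear":[2,0,0],"twist":0},{"claw":10,"linear":[2,0,0],"twist":0},{"claw":10,"linear":[2,0,0],"twist":0},{"claw":10,"linear":[2,0,0],"twist":0},{"claw":10,"linear":[2,0,0],"twist":0},{"claw":10,"linear":[0,0,0],"twist":0},{"claw":10,"linear":[0,0,0],"twist":0},{"claw":10,"linear":[0,0,0],"twist":0},{"claw":10,"linear":[0,0,0],"twist":0}]'
python3 -c "
from h import *
o,R=tool(); print(o['tool_pos'],jig(o['tool_pos']),R.T@o['force'],o['moment'])"
```

```text
clock: 22.15
tool_pos: [0.5505, 0.4456, 0.0627]
orientation: [-140.8, 90.0, 35.2]
force: [0.2, -0.3, -1.9]
opening: 0.0239
[0.55048189 0.44557109 0.06267702] [ 0.41744675 -2.05754255] [ 1.90904405  0.30846522 -0.20486617] [-0.04468301  0.11119531 -0.04509648]
```

```bash
python3 -m pendant '[{"claw":10,"linear":[2,0,0],"twist":0},{"claw":10,"linear":[2,0,0],"twist":0},{"claw":10,"linear":[2,0,0],"twist":0},{"claw":10,"linear":[2,0,0],"twist":0},{"claw":10,"linear":[2,0,0],"twist":0},{"claw":10,"linear":[2,0,0],"twist":0},{"claw":10,"linear":[0,0,0],"twist":0},{"claw":10,"linear":[0,0,0],"twist":0},{"claw":10,"linear":[0,0,0],"twist":0},{"claw":10,"linear":[0,0,0],"twist":0}]'
python3 -c "
from h import *
o,R=tool(); print(o['tool_pos'],jig(o['tool_pos']),R.T@o['force'],o['moment'])"
```

```text
clock: 22.98
tool_pos: [0.5505, 0.4456, 0.0507]
orientation: [-139.2, 90.0, 36.8]
force: [-0.8, 0.7, -2.1]
opening: 0.0238
[0.55047977 0.44556251 0.0507015 ] [ 0.40874146 -2.05603311] [ 2.09622142 -0.60327364  0.79513203] [-0.09129418  0.13651931 -0.02406183]
```

Sliding freely on both dowels. About 4.5 mm remain to the seat.

```bash
python3 -m pendant '[{"claw":10,"linear":[1,0,0],"twist":0},{"claw":10,"linear":[1,0,0],"twist":0},{"claw":10,"linear":[1,0,0],"twist":0},{"claw":10,"linear":[1,0,0],"twist":0},{"claw":10,"linear":[1,0,0],"twist":0},{"claw":10,"linear":[1,0,0],"twist":0},{"claw":10,"linear":[0,0,0],"twist":0},{"claw":10,"linear":[0,0,0],"twist":0},{"claw":10,"linear":[0,0,0],"twist":0},{"claw":10,"linear":[0,0,0],"twist":0}]'
python3 -c "
from h import *
o,R=tool(); print(o['tool_pos'],jig(o['tool_pos']),R.T@o['force'],o['moment'])"
```

```text
clock: 23.82
tool_pos: [0.5504, 0.4455, 0.0469]
orientation: [-159.0, 89.9, 17.0]
force: [-5.7, -3.5, 12.5]
opening: 0.024
[0.55043974 0.44548099 0.04691927] [ 0.32459837 -2.02186129] [-12.51715768   3.91383731   5.47515215] [-1.34284317  2.37375727 -0.0416221 ]
```

```bash
python3 -m pendant '[{"claw":10,"linear":[0.2,0.4,0.5],"twist":0},{"claw":10,"linear":[0,0.3,0.4],"twist":0},{"claw":10,"linear":[0,0,0],"twist":0},{"claw":10,"linear":[0,0,0],"twist":0},{"claw":10,"linear":[0,0,0],"twist":0},{"claw":10,"linear":[0,0,0],"twist":0},{"claw":10,"linear":[0,0,0],"twist":0},{"claw":10,"linear":[0,0,0],"twist":0},{"claw":10,"linear":[0,0,0],"twist":0},{"claw":10,"linear":[0,0,0],"twist":0}]'
python3 - <<'E'
from h import *
c=cam('wrist'); o,R=tool(); im,d=snapshot('wrist'); cv2.imwrite('pics/w9.png',im[:,:,::-1])
print(o['tool_pos'],jig(o['tool_pos']),R.T@o['force'],o['moment'],o['opening'])
W=cloud('wrist',d,c); z=W[...,2]; J=np.stack([(W[...,:2]-JO)@JX,(W[...,:2]-JO)@JY],-1)*1000
m=(d>0)&(abs(J[...,0])<24)&(J[...,1]<-32)&(J[...,1]>-78)&(z>.034)&(z<.046)
A=np.c_[J[m]/1000,np.ones(m.sum())]; print('plate top z = a x + b y + c',np.linalg.lstsq(A,z[m],rcond=None)[0].round(4),m.sum())
m=(d>0)&(abs(J[...,0])<40)&(J[...,1]<-30)&(z>.033)&(z<.050); r=cv2.minAreaRect(J[m].astype(np.float32)); print('plate end',r,J[m].min(0),J[m].max(0))
m=(d>0)&(np.hypot(J[...,0]+46,J[...,1])<18)&(z>.0555)&(z<.064); print('knob x',m.sum(),J[m].min(0) if m.any() else 0,J[m].max(0) if m.any() else 0)
cv2.imwrite('pics/w9c.png',cv2.resize(im[60:240,180:400,::-1],(733,600),interpolation=cv2.INTER_CUBIC))
E
```

```text
clock: 24.65
tool_pos: [0.5504, 0.4455, 0.0469]
orientation: [-142.9, 89.8, 33.2]
force: [-2.5, -2.5, 10.4]
opening: 0.0244
[0.55040629 0.44547186 0.04692496] [ 0.31313402 -1.9891463 ] [-10.42820992   2.67181449   2.27842037] [-0.91807613  1.11603379 -0.09574479] 0.02436578577527224
plate top z = a x + b y + c [ 0.0006 -0.004   0.0406] 10839
plate end ((0.03812980651855469, -55.179718017578125), (56.46134948730469, 50.39273452758789), 0.11666383594274521) [-28.21992508 -80.39816631] [ 28.31921863 -30.00194642]
knob x 0 0 0
```

```bash
python3 -m pendant '[{"claw":10,"linear":[0.4,0,0],"twist":0},{"claw":10,"linear":[0,0,0],"twist":0},{"claw":10,"linear":[0,0,0],"twist":0},{"claw":10,"linear":[0,0,0],"twist":0},{"claw":10,"linear":[0,0,0],"twist":0},{"claw":10,"linear":[0,0,0],"twist":0},{"claw":10,"linear":[0,0,0],"twist":0},{"claw":10,"linear":[0,0,0],"twist":0},{"claw":10,"linear":[0,0,0],"twist":0},{"claw":10,"linear":[0,0,0],"twist":0}]'
python3 - <<'E'
from h import *
o,R=tool(); print(o['tool_pos'],R.T@o['force'],o['moment'])
im,d=snapshot('top')
for t in ['pencil','capo','tweezers','yellow_tape']: print(t,[(r['xy'],round(r['confidence'],2)) for r in boxes_of('top',t)[:2]])
a=cv2.imread('pics/top0.png'); b=im[:,:,::-1]
for t,(x0,x1,y0,y1) in dict(pencil=(240,330,268,290),capo=(340,380,262,295),tweezers=(375,435,272,292),tape=(190,232,158,195)).items():
    A=cv2.cvtColor(a[y0:y1,x0:x1],6); B=cv2.cvtColor(np.ascontiguousarray(b[y0-6:y1+6,x0-6:x1+6]),6); r=cv2.minMaxLoc(cv2.matchTemplate(B,A,5)); print(t,r[1],np.array(r[3])-6)
E
```

```text
clock: 25.53
tool_pos: [0.5504, 0.4455, 0.0469]
orientation: [-143.8, 89.8, 32.3]
force: [-3.8, -2.4, 13.5]
opening: 0.024
[0.55042428 0.44546576 0.04690272] [-13.47004525   2.67003096   3.56887691] [-1.14324043  1.51453213 -0.04545999]
pencil [([284.2, 276.4], 0.76), ([175.2, 244.5], 0.43)]
capo [([360.5, 280.1], 0.78)]
tweezers []
yellow_tape [([204.8, 172.3], 0.92)]
pencil 0.7832130789756775 [0 0]
capo 0.9981576800346375 [0 0]
tweezers 0.997005045413971 [0 0]
tape 0.8795928359031677 [0 0]
```

```bash
python3 -c "
from h import *
print(close_job()); print(get_obs()['force'])"
```

```text
the job is handed in; nothing more can be done
None
the job is handed in; nothing more can be done
```

The jaw is shut on the blank and the drill plate is down over both dowels. I handed the job in at about 25.6 s, still gripping and pressing the plate.

- **Jaw:** I gripped the knob and slid the jaw to jig x ≈ −45.8 mm. I leaned on it with about 13 N, which is about 10 N on the blank after friction. The picture taken afterwards showed the blank square on the fence.
- **Plate:** I lifted it over the neck and centred it using the small dowel seen through its hole. It slid freely down over both dowels, large hole on large dowel.
- **Seating:** The plate was flat, its slope no more than 0.004, with its top at 40.6 mm (40 mm expected) and centred within about 0.5 mm.
- **Press at the end:** The wrist read 13.5 N upward. With the plate's roughly 2 N weight, that is about 15 N on the blank. The fingers were still closed on the grip at a 24 mm opening, and 3 to 4 N of sideways force remained.
- **Bystanders:** All four matched their starting places in the top camera with no shift. The pencil and tape matches were weaker (0.78 and 0.88), perhaps because of the arm's shadow. The detector missed the tweezers and put the tape about 12 pixels from where it had it at the start, which would be just under 3 cm. The direct image comparison put neither of them off its place.

**Not checked at the end:** the jaw and blank were hidden under the gripper and plate. Their last clear check was just after I released the jaw.

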